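Fish the dropped nut out of the bearing housing with the tongs

TASK

A nut has fallen to the bottom of the deep blind bore of the bearing housing, too deep for the fingers. Draw the spring tongs up out of the tool block, reach down the bore with them, close their jaws on the nut, lift it out and carry it well off to one side of the housing so that it cannot fall back in; touch the nut with nothing but the tongs, and leave the cover, spanner, caliper and bolt where they lie. Finish while holding: still squeezing the tongs, the nut held still in their jaws, higher than the housing's rim and carried by nothing else.

Things in the scene. Friction and masses are not known exactly. Their poses are not given: they have to be found in the camera images.
- tongs: Steel scissor-type spring tongs, 182 mm tall, 140 g, standing tips down in the tool block's slot, two grey plastic handle sleeves on top. Origin: midway between the jaws, level with the open tips; z up along the tongs to the handles, y the line along which handles and jaws close, x across. Rivet 80 mm above the origin. Jaws at most 60 mm wide over all when open; squeezing the handles closes them.
- tongs_left (a joint): Closing angle of each arm: 0 open by the spring (44 mm between the jaw pads), about 0.15 closed on the nut, 0.24 shut. Handles and jaws close nearly one for one. The handles need about 3 N to begin closing, 5.5 N at the nut's width; 15 to 30 N there hold the nut firmly. While closing from open to the nut, the tips come 2 to 4 mm lower with respect to the fingers holding the handles.
- tongs_grip (a point): Point midway between the two handle sleeves, 155 mm above the tongs' origin, where to grip them from above; axes as the tongs'. The sleeves reach from 124 to 182 mm above that origin, are 14 mm wide in x and measure about 62 mm over their outer faces in y when open, about 40 mm when the jaws hold the nut.
- tongs_tips (a point): Point midway between the two jaw pads, 8 mm above the open tips; axes as the tongs'. Each pad is a flat steel plate 22 mm wide in x, 18 mm tall and 3.5 mm thick.
- tool_block: Fixed beech block, 105 (x) x 120 (y) x 60 mm, origin at the centre of its underside. Its upright slot, 28 (x) x 64 (y) mm, 48 mm deep (floor 12 mm above the bench), centred 14 mm to the -x side of the block's middle, holds the tongs, their y along the block's y. A centre punch and a hex key stand upright on the +x side, up to 140 mm above the bench.
- housing: Fixed grey cast bearing housing: a 150 mm square foot with bolt heads, a round body 116 mm across and a round top flange 138 mm across with a bright face and six tapped holes, 100 mm tall. Origin at the centre of its underside, z up. The blind bore in the middle, open at the top, is 90 mm across and 86 mm deep with a flat floor.
- bore_rim (a point): Centre of the bore's mouth, level with the housing's top face, 100 mm above the bench.
- bore_floor (a point): Centre of the bore's flat floor, 14 mm above the bench.
- nut: Plain bright hexagon nut, 24 mm across the flats, 27 mm across the corners, 13 mm high, about 33 g, lying flat on the bore's floor. Origin at the centre of its underside; its corners lie on its +y and -y axis, and one pair of flats faces +x and -x (the others every 60 degrees).
- cover: Bystander: loose grey round cover plate of the housing, 134 mm across, 12 mm thick, flat on the bench; origin at the centre of its underside.
- spanner: Bystander: loose combination spanner, 224 mm long (along its y), flat on the bench; origin at its middle.
- caliper: Bystander: loose vernier caliper, 230 mm long (along its y), flat on the bench; origin at its middle.
- bolt: Bystander: loose bright hexagon-head bolt, 62 mm long (along its y), lying on the bench; origin at its middle.
There are look-alikes about, which are no part of the job. What is meant by the tongs is not blue, and is the larger of those in its own colour.

How it is judged:
On the way, in this order (a step that is already met when the one before it is completed fails the run):
1. the tongs are held by the fingers and drawn up out of the tool block's slot (z of tongs in the frame of tool_block above 0.065 m and contact force between tongs and the fingers above 1 N and angle between tongs's own z axis and vertical below 0.4 rad), for 0.2 s.
2. the tongs, held by the fingers, have their jaws closed on the nut down inside the bore (contact force between tongs and the fingers above 1 N and contact force between nut and tongs above 0.5 N and horizontal distance between nut and bore_rim below 0.045 m and z of tongs_tips in the frame of bore_rim below -0.04 m and distance between tongs_tips and nut below 0.025 m and value of joint tongs_left above 0.08 rad), for 0.2 s.
3. the nut, still in the jaws, has come up out of the bore's mouth (contact force between tongs and the fingers above 1 N and contact force between nut and tongs above 0.5 N and z of nut in the frame of bore_rim above 0 m and distance between tongs_tips and nut below 0.03 m), for 0.1 s.
At the end, for the whole second after the job is handed in: The fingers hold the tongs, and the nut is gripped between the tongs' jaws, still, its underside above the level of the housing's rim (100 mm over the bench) and its middle more than 85 mm aside from the bore's axis; neither tongs nor nut touch housing, block or arm elsewhere (contact force between tongs and the fingers above 1 N and contact force between nut and tongs above 0.5 N and height (world z) of nut above 0.1 m and horizontal distance between nut and bore_rim above 0.085 m and distance between tongs_tips and nut below 0.03 m and linear speed of nut below 0.03 m/s and contact force between each of nut, tongs and housing below 0.1 N and contact force between each of nut, tongs and tool_block below 0.1 N and contact force between nut and the arm below 0.1 N and contact force between nut and the fingers below 0.1 N); the arm keeps its last pose, push and grip.
It fails at once if the fingers or the arm touch the nut (contact force between nut and the fingers above 0.3 N or contact force between nut and the arm above 0.3 N).
It fails at once if the cover, spanner, caliper or bolt is pushed aside by more than 20 mm (distance of any of cover, spanner, caliper, bolt from where it was at the start of the episode above 0.02 m).
It also fails if it takes over 48 s, if anything falls off the work surface, if the arm or the gripper's body presses on something with over 40 N, if the wrist force passes 120 N, or if a joint passes its speed limit or range.

ROBOT

A 6-joint arm with a two-finger parallel gripper is mounted at the origin on the work surface; the furniture and walls round the work are solid. World frame = base frame: x ahead of the robot, y to its left, z up, the work surface at z = 0. Lengths are in m, angles in rad, forces in N, time in s.
With the tool pointing down it reaches from about 0.375 to 0.9 m from the base axis. Payload 3.1 kg.
Tool frame: the origin (TCP) lies between the finger pads; the fingertips stand manip.finger_overhang ahead of it and the grasp point (between the pads) lies 5 mm behind it (manip.finger_overhang is the distance from the TCP to the fingertips, in m); z points along the fingers, y is the line along which they close (so a half turn about z gives the same grasp; the last joint's range is limited). The gripper opens to 85 mm and grips with 20 to 120 N. Pads are 22 mm wide; open, the fingers measure 114 mm over their backs; the gripper's body (76 mm by 85 mm) begins 54 mm behind the grasp point. The pads swing forward as they close: fully open they stand 13 mm farther back than shut.
Start: joints at [0.936, 0.527, 1.433, -0, 1.181, -0.178], TCP at [0.275, 0.561, 0.245] pointing down, gripper open.
Joint ranges: [-3.08, 3.08], [-0.75, 2.2], [0.22, 2.44], [-1.43, 4.57], [0, 2.65], [-2.85, 2.85]. Speed limits (rad/s): [2.79, 2.79, 3.14, 3.14, 3.14, 3.14].

INTERFACE

Orientations are given as a unit quaternion [x, y, z, w].
In Python, from station import manip gives the robot as it stands.
- The arm moves only by the tool drive_tool, never from a script. Its argument "plan" is a list of rows, each a list of 7 numbers: the shift along the tool's x, y, z in m, then the turn, a rotation vector about the tool's x, y, z in degrees, then the opening, from -1 (shut) to 1 (fully open). In form: [[x, y, z, wx, wy, wz, gripper], ...]. A call has 1 to 10 rows; each row shifts and turns the commanded pose from where the row before left it, along the tool's axes as they then stand; what a row does not reach is not made up. A row lasts 1/10 s, in which the tool goes at most 50 mm and 8.59 degrees, less where a joint would pass 70% of its speed; a pose out of reach is approached as far as the arm can. A call is refused whole if a number of a shift passes 0.05 or a number of a turn 8.59, either way. A call with a gripper value outside its range is refused whole. The fingers move at their own pace and stop on an object; "newtons" is the grip in N (left out, the last holds). Time passes only in rows, so rows that do not move let the fingers close. It gives the time, the measured TCP pose, the force, the opening and the grip force at its end, in the units of the state.
- manip.sense(): the state, without advancing time (a new reading comes with each control period).
- manip.snapshot(name): name is "scene" or "top" or "wrist"; returns a dict with "image" (420x560x3 uint8, red, green, blue), "z_map" (420x560 float32, m along the optical axis (not along the pixel's ray), 0 where there is no reading), "fov_y" (degrees; the focal length in pixels is half the picture's height over the tangent of half this angle, whatever the lens; pixels are square), "cx", "cy" (the principal point, pixels), "extrinsics" (4x4, takes a point from camera to world coordinates); the wrist camera has in their place "mount" (4x4, takes a point from camera to tool coordinates, whose origin is the TCP and whose axes are the flange's). Camera axes: x right, y up, looking along -z (the intrinsics and any distortion apply to the point x, -y, -z); pixel columns grow to the right and rows downward; lengths in m; the calibration is good to about 2 mm. A picture is of the moment at which its call begins: read the wrist's pose just before it.
- manip.sign_off(): hands the job in; it is judged then, once.
The state is a dict: "t": time; "q": joint angles; "qd": joint speeds; "tau": joint torques, N m; "tcp_pos": TCP position; "tool_rot": TCP orientation; "force": force on the tool from outside, world axes, zero at the start; "ft_torque": the same for the moment, N m; "finger_gap": opening from 0.0 (shut) to 1.0 (fully open); "gripper_force": force on a finger pad.
Only numpy, scipy, OpenCV 4.12 (cv2) and the standard library are available. Lean on these libraries where they do the work, as an engineer would, in place of code of your own. Each camera call takes 0.05 s, during which the arm holds its last target. There are 200 camera calls.

## Working session

There is one attempt and no reset: what is moved stays moved. The work goes in short steps, Python scripts to look and compute and a tool call to move; the robot and the scene stay as the last step left them, time stands still between calls to the robot, and variables do not carry over. Pictures are saved under pics/ and viewed, at most 10 in all, crops included, and the job is handed in when it is done.

Besides the shell and the picture viewer there is one more tool, called after ">>>" as name(argument=value, ...) on one line, values as JSON. drive_tool: Moves the arm, as the interface text tells. Its arguments: {"type":"object","properties":{"plan":{"type":"array"},"newtons":{"type":"number"}},"required":["plan"]}

```bash
mkdir -p pics
cat > h.py <<'E'
import numpy as np,cv2,pickle
from station import manip
from scipy.spatial.transform import Rotation as R
def snap(n,f=None):
    s=manip.sense(); d=manip.snapshot(n)
    if n=='wrist':
        T=np.eye(4);T[:3,:3]=R.from_quat(s['tool_rot']).as_matrix();T[:3,3]=s['tcp_pos'];d['extrinsics']=T@np.array(d['mount'])
    if f: cv2.imwrite('pics/'+f+'.png',d['image'][:,:,::-1]); pickle.dump(d,open(f+'.pkl','wb'))
    return d
def cloud(d):
    h,w=d['z_map'].shape;f=h/2/np.tan(np.radians(d['fov_y'])/2)
    v,u=np.mgrid[:h,:w];z=d['z_map']
    P=np.stack([(u-d['cx'])/f*z,-(v-d['cy'])/f*z,-z],-1)
    E=np.array(d['extrinsics']);P=P@E[:3,:3].T+E[:3,3];P[z==0]=np.nan
    return P
E
python3 - <<'E'
from h import *
print(manip.sense(),manip.finger_overhang)
a=snap('top','top');b=snap('scene','scene')
for k in a: 
    if k not in('image','z_map'):print(k,a[k])
print(b.keys())
cv2.imwrite('pics/both.png',cv2.resize(np.vstack([a['image'],b['image']])[:,:,::-1],(400,600)))
E
```

```text
{'t': 0.0, 'q': array([ 9.36478913e-01,  5.28460335e-01,  1.43393025e+00,  3.29365700e-06,
        1.18137767e+00, -1.78516876e-01]), 'qd': array([ 7.56777465e-04,  9.18869676e-04, -1.11940246e-03,  1.99003420e-03,
       -7.44806362e-05,  7.59787614e-04]), 'tau': array([-6.83592716e-04, -4.42350483e+01, -1.78023058e+01, -2.40300133e-04,
        8.22518341e-03, -2.77311921e-05]), 'tcp_pos': array([0.27467732, 0.5606334 , 0.24432827]), 'tool_rot': array([ 2.25933062e-01,  9.74142222e-01, -9.98587152e-04, -4.31427975e-04]), 'force': array([0.18812533, 0.20996578, 0.05940099]), 'ft_torque': array([-0.05530657, -0.01953331, -0.00357066]), 'gripper_force': 0.0, 'finger_gap': 0.9979228144423993} 0.014
fov_y 51.51916096838006
cx 283.35664579142866
cy 208.47423457090306
extrinsics [[-0.02351958  0.98815498 -0.15164621  0.35790544]
 [-0.9996665  -0.02162801  0.01411124  0.03864319]
 [ 0.01066428  0.15192752  0.9883341   1.36557386]
 [ 0.          0.          0.          1.        ]]
dict_keys(['image', 'z_map', 'fov_y', 'cx', 'cy', 'extrinsics'])
```

View pics/top.png

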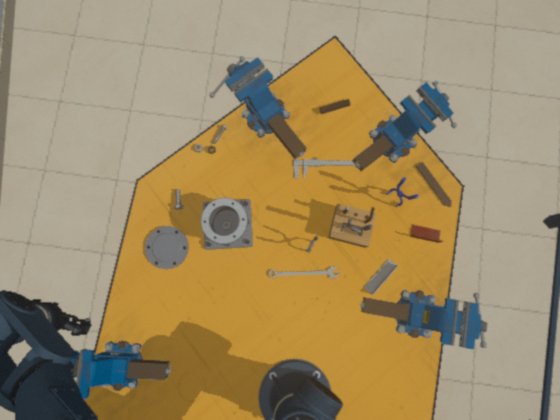

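View pics/scene.png

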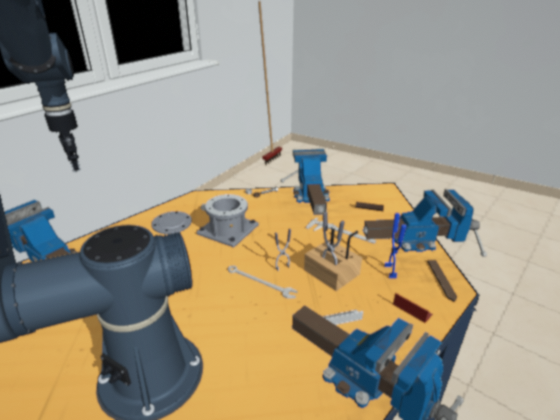

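Three candidates in the top view: grey tongs in the block (~348,215), grey tongs standing free (~312,243), and blue tongs (~402,192). By the description, it should be the grey ones in the block. I'll confirm that in an enlarged crop and by height.

Run:
```python
from h import *
a=pickle.load(open('top.pkl','rb'));b=pickle.load(open('scene.pkl','rb'))
A=cloud(a);
c1=cv2.resize(a['image'][180:260,270:430],(800,400),interpolation=cv2.INTER_CUBIC)[:, :]
c2=cv2.resize(b['image'][200:300,260:420],(800,500),interpolation=cv2.INTER_CUBIC)
cv2.imwrite('pics/crop.png',cv2.resize(np.vstack([c1,c2])[:,:,::-1],(530,596)))
z=A[...,2]
for n,(u0,u1,v0,v1) in dict(block=(325,380,200,250),free=(270,324,228,254),blue=(380,420,170,215)).items():
    P=A[v0:v1,u0:u1].reshape(-1,3);print(n,'zmax',np.nanmax(P[:,2]))
    for lo in(.02,.05,.075,.12,.16): 
        q=P[P[:,2]>lo]; 
        if len(q):print(lo,len(q),q.min(0).round(3),q.max(0).round(3),np.median(q,0).round(3))
B=cloud(b)[200:300,260:420].reshape(-1,3)
for n,c in dict(block=(.37,-.13),).items():pass
P=A[195:255,195:258].reshape(-1,3);q=P[(P[:,2]>.09)&(P[:,2]<.11)]
print('rim',len(q),np.median(q[:,2]),cv2.minEnclosingCircle(q[:,:2].astype(np.float32)))
q=P[(P[:,2]>.005)&(P[:,2]<.03)];print('foot',cv2.minAreaRect(q[:,:2].astype(np.float32)))
P=A[200:250,325:380].reshape(-1,3);q=P[abs(P[:,2]-.06)<.006];print('blocktop',len(q),np.median(q[:,2]),cv2.minAreaRect(q[:,:2].astype(np.float32)))
print(np.nanmedian(z[255:265,230:260]))
```

```text
block zmax 0.19595483952451476
0.02 1394 [ 0.439 -0.262  0.02 ] [ 0.572 -0.118  0.196] [ 0.505 -0.188  0.059]
0.05 1269 [ 0.439 -0.262  0.05 ] [ 0.572 -0.118  0.196] [ 0.506 -0.19   0.059]
0.075 204 [ 0.477 -0.239  0.077] [ 0.549 -0.152  0.196] [ 0.496 -0.203  0.132]
0.12 127 [ 0.477 -0.239  0.12 ] [ 0.549 -0.152  0.196] [ 0.5   -0.21   0.147]
0.16 53 [ 0.477 -0.218  0.162] [ 0.505 -0.152  0.196] [ 0.488 -0.207  0.19 ]
free zmax 0.13307098912016602
0.02 54 [ 0.427 -0.075  0.026] [ 0.467 -0.046  0.133] [ 0.45  -0.063  0.072]
0.05 48 [ 0.427 -0.075  0.051] [ 0.467 -0.046  0.133] [ 0.45  -0.063  0.084]
0.075 26 [ 0.427 -0.075  0.077] [ 0.467 -0.046  0.133] [ 0.459 -0.068  0.125]
0.12 15 [ 0.427 -0.075  0.125] [ 0.467 -0.046  0.133] [ 0.461 -0.068  0.13 ]
blue zmax 0.18301853327491902
0.02 181 [ 0.562 -0.354  0.021] [ 0.622 -0.31   0.183] [ 0.591 -0.33   0.105]
0.05 166 [ 0.562 -0.354  0.051] [ 0.622 -0.31   0.183] [ 0.591 -0.33   0.112]
0.075 140 [ 0.562 -0.354  0.077] [ 0.622 -0.31   0.183] [ 0.592 -0.33   0.136]
0.12 80 [ 0.562 -0.354  0.121] [ 0.622 -0.31   0.183] [ 0.592 -0.331  0.165]
0.16 47 [ 0.562 -0.354  0.16 ] [ 0.622 -0.31   0.183] [ 0.573 -0.341  0.177]
rim 995 0.09882123175419544 ((0.5213708877563477, 0.19561991095542908), 0.06892170757055283)
foot ((0.5201815962791443, 0.20140650868415833), (0.19068562984466553, 0.18891334533691406), 86.98226928710938)
blocktop 994 0.0589629016965707 ((0.5054180026054382, -0.18962527811527252), (0.12082866579294205, 0.10587769001722336), 74.10859680175781)
-0.0011974603723134969
```

View pics/crop.png

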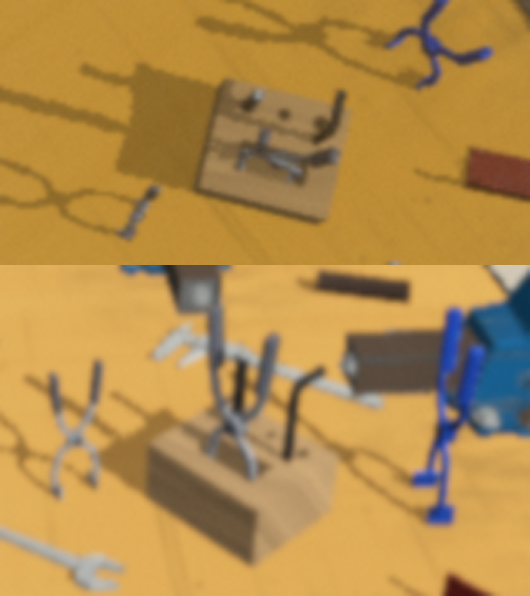

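The crop shows three tongs: grey in the block (top view 348,215), free grey ones (312,243, only 133 mm tall) and blue ones (402,192). The pair in the block is grey and larger, with its top at 196 mm, so it is the one meant. Next I'll look for the nut with the wrist camera.

```bash
cat >> h.py <<'E'
def delta(pos,ang):  # ang: world heading of tool y; pointing down
    s=manip.sense();T=R.from_quat(s['tool_rot'])
    c,n=np.cos(ang),np.sin(ang);y=np.array([c,n,0]);z=np.array([0,0,-1.]);x=np.cross(y,z)
    G=R.from_matrix(np.stack([x,y,z],1))
    print('tcp',s['tcp_pos'].round(4),'shift(tool)',T.inv().apply(np.array(pos)-s['tcp_pos']).round(4),'rotvec deg',(T.inv()*G).as_rotvec(degrees=True).round(2),'t',s['t'],'gap',s['finger_gap'],'F',s['force'].round(1),s['gripper_force'])
    return G
E
python3 - <<'E'
from h import *
d=snap('wrist','w0');m=np.array(d['mount']);print(m.round(3),d['fov_y'],d['cx'],d['cy'])
y=R.from_quat(manip.sense()['tool_rot']).as_matrix()[:,1];h=np.arctan2(y[1],y[0]);print(np.degrees(h))
for ang in (np.radians(74.1),np.radians(74.1+180)):
    G=delta([.492,-.186,.3],ang)
    print('campos offs world',G.apply(m[:3,3]),'look',G.apply(-m[:3,2]))
    # tcp such that cam looks at bore from above
G=delta([.52,.196,.35],h)
print(G.apply(m[:3,3]),G.apply(-m[:3,2]))
E
```

```text
[[-0.     0.955  0.297  0.076]
 [ 1.     0.    -0.     0.001]
 [-0.     0.297 -0.955 -0.128]
 [ 0.     0.     0.     1.   ]] 65.31016326622795 277.82554710653216 212.6651139304732
63.886312617388086
tcp [0.2748 0.5608 0.2446] shift(tool) [-0.5237 -0.575  -0.0547] rotvec deg [ -0.09  -0.03 -10.21] t 0.15 gap 1.0024673469088856 F [0.2 0.2 0.6] 0.0
campos offs world [-0.07310291  0.02156044  0.12808888] look [ 0.28591558 -0.08115938 -0.95481173]
tcp [0.2748 0.5608 0.2446] shift(tool) [-0.5237 -0.575  -0.0547] rotvec deg [-4.0000e-02  1.4000e-01  1.6979e+02] t 0.15 gap 1.0024673469088856 F [0.2 0.2 0.6] 0.0
campos offs world [ 0.07310291 -0.02156044  0.12808888] look [-0.28591558  0.08115938 -0.95481173]
tcp [0.2748 0.5608 0.2446] shift(tool) [-0.3807 -0.2198 -0.1052] rotvec deg [-0.09 -0.02 -0.  ] t 0.15 gap 1.0024673469088856 F [0.2 0.2 0.6] 0.0
[-0.06812138  0.03418138  0.12808888] [ 0.26699359 -0.13057178 -0.95481173]
```

>>> drive_tool(plan=[[-0.044,-0.02,-0.0055,0,0,0,1],[-0.044,-0.02,-0.0055,0,0,0,1],[-0.044,-0.02,-0.0055,0,0,0,1],[-0.044,-0.02,-0.0055,0,0,0,1],[-0.044,-0.02,-0.0055,0,0,0,1],[-0.044,-0.02,-0.0055,0,0,0,1],[-0.044,-0.02,-0.0055,0,0,0,1],[-0.044,-0.02,-0.0055,0,0,0,1],[-0.044,-0.02,-0.0055,0,0,0,1],[-0.044,-0.02,-0.0055,0,0,0,1]])

```text
t: 1.15
tcp_pos: [0.5829, 0.1862, 0.3002]
tool_rot: [0.226, 0.974, -0.0, -0.0]
force: [1.7, 1.3, 1.1]
finger_gap: 0.999
gripper_force: 0.0
```

>>> drive_tool(plan=[[-0.016,-0.007,0,0,0,-5.1,1],[0,0,0,0,0,-5.1,1],[0,0,0,0,0,0,1],[0,0,0,0,0,0,1]])

```text
t: 1.55
tcp_pos: [0.5929, 0.1747, 0.2999]
tool_rot: [0.139, 0.99, -0.0, -0.001]
force: [-0.3, 0.2, -1.5]
finger_gap: 1.004
gripper_force: 0.0
```

Run:
```python
from h import *
d=snap('wrist','w1');delta([.492,-.186,.24],np.radians(74.1))
P=cloud(d);p=P.reshape(-1,3)
r=p[abs(p[:,2]-.1)<.006];r=r[np.hypot(r[:,0]-.52,r[:,1]-.196)<.08]
print('rim',len(r),np.median(r[:,2]),cv2.minEnclosingCircle(r[:,:2].astype(np.float32)))
i=p[np.hypot(p[:,0]-.521,p[:,1]-.196)<.047];i=i[i[:,2]<.05]
print(np.histogram(i[:,2],bins=np.arange(-.0,.05,.003)))
n=i[(i[:,2]>.022)&(i[:,2]<.034)]
n=n[np.hypot(n[:,0]-.521,n[:,1]-.196)<.042]
print(len(n),n.mean(0),cv2.minEnclosingCircle(n[:,:2].astype(np.float32)))
```

```text
tcp [0.5929 0.175  0.3   ] shift(tool) [-0.0024 -0.3748  0.0601] rotvec deg [-0.02 -0.05 -0.07] t 1.6 gap 0.9960578959943016 F [-0.5 -0.2 -0.1] 0.0
rim 9580 0.09936416639960063 ((0.5214354395866394, 0.19776731729507446), 0.06903094798326492)
(array([   0,    0,    0,  172, 3945,  224,   68,   85,  267,  117,   75,
         86,   70,   80,   82,   81]), array([-0.   ,  0.003,  0.006,  0.009,  0.012,  0.015,  0.018,  0.021,
        0.024,  0.027,  0.03 ,  0.033,  0.036,  0.039,  0.042,  0.045,
        0.048]))
253 [0.51554929 0.19912405 0.02615111] ((0.5155665278434753, 0.19901737570762634), 0.013097579590976238)
```

View pics/w1.png

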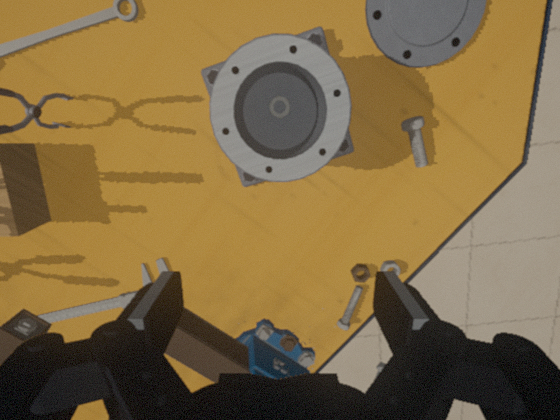

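The picture shows the housing's rim centred near (280,108) and the nut dimly at (279,106), 6 mm off the bore's axis. Next I'll get the hexagon's heading.

Run:
```python
from h import *
d=pickle.load(open('w1.pkl','rb'));P=cloud(d);p=P.reshape(-1,3)
n=p[(np.hypot(p[:,0]-.5155,p[:,1]-.199)<.02)&(p[:,2]>.0205)&(p[:,2]<.034)][:,:2]
for k in range(0,60,5):
    a=np.radians(k)+np.arange(3)*np.pi/3
    pr=n@np.stack([np.cos(a),np.sin(a)]);w=(pr.max(0)-pr.min(0))
    print(k,'flat widths',(w*1e3).round(1),w.max().round(4))
c=d['image'][70:145,240:320].astype(float);c=np.clip((c-20)*2.6,0,255).astype(np.uint8)
cv2.imwrite('pics/nut.png',cv2.resize(c[:,:,::-1],(640,600),interpolation=cv2.INTER_CUBIC))
```

```text
0 flat widths [25.6 25.5 25.1] 0.0256
5 flat widths [25.2 24.9 24.9] 0.0252
10 flat widths [24.6 24.2 24.6] 0.0246
15 flat widths [24.  23.5 24.1] 0.0241
20 flat widths [23.6 23.9 23.7] 0.0239
25 flat widths [24.  24.1 24.2] 0.0242
30 flat widths [24.6 24.4 24.9] 0.0249
35 flat widths [25.2 24.9 25.3] 0.0253
40 flat widths [25.7 25.3 25.6] 0.0257
45 flat widths [25.9 25.5 25.7] 0.0259
50 flat widths [26.  25.6 25.8] 0.026
55 flat widths [25.8 25.4 25.8] 0.0258
```

View pics/nut.png

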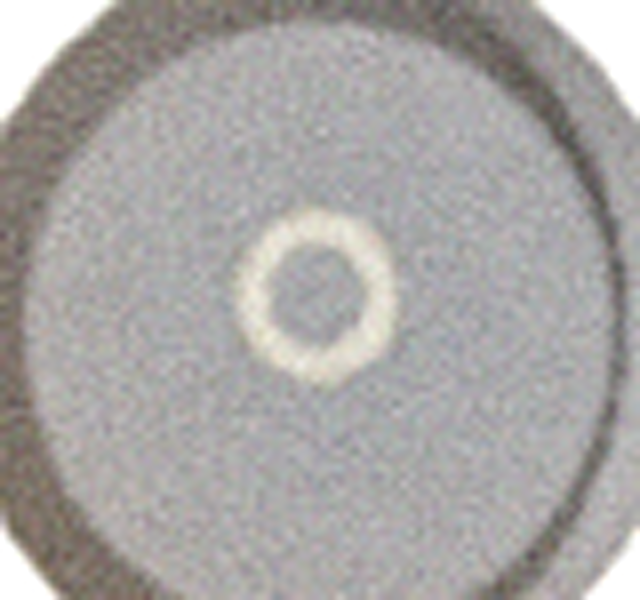

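The enlarged crop shows the bright nut near the middle of the bore floor (crop 318,296). Its flat normals lie at about 19°, 79° and 139° in world heading, so tongs at 79° will match. Now to the tongs.

>>> drive_tool(plan=[[0,-0.045,0,0,0,0,1],[0,-0.045,0,0,0,0,1],[0,-0.045,0,0,0,0,1],[0,-0.045,0,0,0,0,1],[0,-0.045,0,0,0,0,1],[0,-0.045,0,0,0,0,1],[0,-0.045,0,0,0,0,1],[-0.002,-0.045,0,0,0,0,1],[0,-0.015,0,0,0,0,1],[0,0,0,0,0,0,1]])

```text
t: 2.6
tcp_pos: [0.4922, -0.1878, 0.3004]
tool_rot: [0.14, 0.99, -0.0, 0.0]
force: [0.6, 0.9, -0.2]
finger_gap: 0.999
gripper_force: 0.0
```

>>> drive_tool(plan=[[0,0,0,0,0,0,1],[0,0,0,0,0,0,1]])

```text
t: 2.8
tcp_pos: [0.4927, -0.1847, 0.3003]
tool_rot: [0.137, 0.991, 0.0, -0.0]
force: [0.3, -0.1, 0.5]
finger_gap: 1.002
gripper_force: 0.0
```

Run:
```python
from h import *
d=snap('wrist','w2');P=cloud(d);p=P.reshape(-1,3)
q=p[(abs(p[:,2]-.0595)<.004)&(np.hypot(p[:,0]-.505,p[:,1]+.19)<.085)]
print('block',len(q),cv2.minAreaRect(q[:,:2].astype(np.float32)))
q=p[(p[:,2]>.15)&(p[:,2]<.21)&(np.hypot(p[:,0]-.492,p[:,1]+.186)<.05)]
print('sleeves',len(q),q.min(0).round(4),q.max(0).round(4))
q=q[q[:,2]>.185];print(len(q),q[:,2].max(),cv2.minAreaRect(q[:,:2].astype(np.float32)))
u=np.array([np.cos(np.radians(74.1)),np.sin(np.radians(74.1))]);c=np.array([.492,-.186])
for s in(1,-1):
    k=q[((q[:,:2]-c)@u)*s>0];print(len(k),k.mean(0).round(4),k.min(0).round(4),k.max(0).round(4))
delta([.492,-.186,.162],np.radians(74.1))
```

```text
block 6450 ((0.5048710703849792, -0.18780963122844696), (0.12023472785949707, 0.10507716238498688), 74.2055435180664)
sleeves 829 [ 0.4764 -0.2165  0.1501] [ 0.506  -0.1507  0.1947]
429 0.19466556354691553 ((0.4911797046661377, -0.18335506319999695), (0.06656370311975479, 0.013669797219336033), 73.42886352539062)
215 [ 0.4984 -0.1561  0.1913] [ 0.4924 -0.1613  0.185 ] [ 0.506  -0.1507  0.1947]
214 [ 0.4825 -0.2107  0.1912] [ 0.4764 -0.2165  0.185 ] [ 0.4897 -0.206   0.1944]
tcp [ 0.4928 -0.1847  0.3003] shift(tool) [ 0.0004 -0.0016  0.1383] rotvec deg [ 0.03 -0.02  0.12] t 2.85 gap 1.0031134060112998 F [ 0.1  0.  -0.1] 0.0
```

View pics/w2.png

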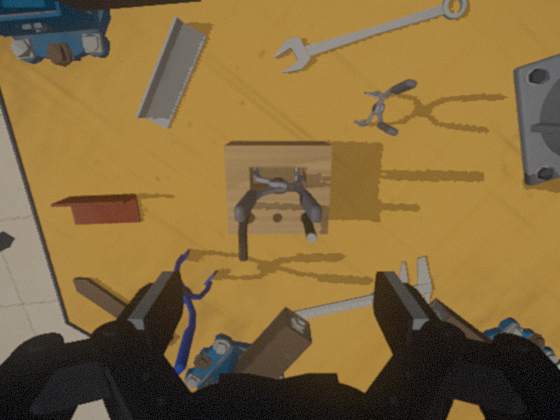

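The picture shows the tongs' sleeve tops at (245,208) and (317,208) in the block's slot. The measured centre is (0.491, -0.1835), sleeve top 0.1945, heading 74°, all agreeing with the given sizes.

>>> drive_tool(plan=[[0.002,0.0007,0.03,0,0,0,1],[0,0,0.03,0,0,0,1],[0,0,0.03,0,0,0,1],[0,0,0.025,0,0,0,1],[0,0,0.015,0,0,0,1],[0,0,0.008,0,0,0,1],[0,0,0,0,0,0,1],[0,0,0,0,0,0,1]])

```text
t: 3.65
tcp_pos: [0.4914, -0.1851, 0.1629]
tool_rot: [0.138, 0.99, -0.0, 0.001]
force: [0.0, -0.0, 0.2]
finger_gap: 0.995
gripper_force: 0.0
```

Run:
```python
from h import *
delta([.491,-.1835,.162],np.radians(74.1))
```

```text
tcp [ 0.4914 -0.1851  0.1629] shift(tool) [0.0008 0.0014 0.0009] rotvec deg [-0.02  0.06  0.04] t 3.65 gap 0.9949766940340454 F [ 0.  -0.   0.2] 0.0
```

>>> drive_tool(plan=[[0.0008,0.0014,0,0,0,0,0.5],[0,0,0,0,0,0,0.4],[0,0,0,0,0,0,0.27],[0,0,0,0,0,0,0.27],[0,0,0,0,0,0,0.27],[0,0,0,0,0,0,0.27],[0,0,0,0,0,0,0.27]], newtons=20)

```text
t: 4.35
tcp_pos: [0.4925, -0.1851, 0.1653]
tool_rot: [0.138, 0.99, -0.001, 0.003]
force: [-0.3, 0.4, 10.4]
finger_gap: 0.639
gripper_force: 8.4
```

>>> drive_tool(plan=[[0,0,-0.003,0,0,0,0.27],[0,0,-0.004,0,0,0,0.27],[0,0,-0.005,0,0,0,0.27],[0,0,-0.006,0,0,0,0.27],[0,0,0,0,0,0,0.27]])

```text
t: 4.85
tcp_pos: [0.4908, -0.184, 0.1811]
tool_rot: [0.138, 0.99, -0.0, 0.001]
force: [-0.2, -0.4, -1.6]
finger_gap: 0.636
gripper_force: 3.3
```

Run:
```python
from h import *
s=manip.sense();print(s['tcp_pos'],s['force'],s['gripper_force'],s['finger_gap'])
d=snap('wrist','w3');p=cloud(d).reshape(-1,3)
q=p[(p[:,2]>.17)&(p[:,2]<.24)&(np.hypot(p[:,0]-.492,p[:,1]+.186)<.035)]
print(len(q),q[:,2].max(),np.percentile(q[:,2],95))
```

```text
[ 0.49079237 -0.18403411  0.1810752 ] [-0.15466976 -0.44725065 -1.57968527] 3.2572049654311286 0.6356999826091745
9067 0.23999882453697413 0.23874121347946733
```

View pics/w3.png

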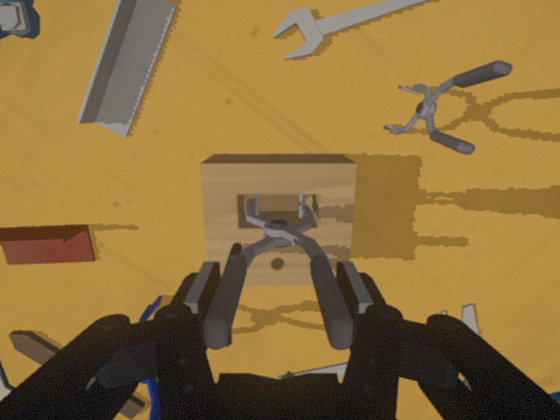

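The picture shows both sleeves between the pads (225,290 and 335,290), with the jaws at (277,205) still in the slot. Force -1.6 N matches the tongs' weight, so they are carried. I'll lift on.

>>> drive_tool(plan=[[0,0,-0.008,0,0,0,0.27],[0,0,-0.01,0,0,0,0.27],[0,0,-0.012,0,0,0,0.27],[0,0,-0.015,0,0,0,0.27],[0,0,-0.018,0,0,0,0.27],[0,0,-0.018,0,0,0,0.27],[0,0,-0.018,0,0,0,0.27],[0,0,-0.015,0,0,0,0.27],[0,0,-0.01,0,0,0,0.27],[0,0,0,0,0,0,0.27]])

```text
t: 5.9
tcp_pos: [0.4911, -0.1842, 0.3064]
tool_rot: [0.138, 0.99, -0.001, 0.002]
force: [-0.3, 0.3, -2.0]
finger_gap: 0.636
gripper_force: 3.3
```

Run:
```python
from h import *
s=manip.sense();print(s['tcp_pos'],s['force'],s['gripper_force'],s['finger_gap'],R.from_quat(s['tool_rot']).as_matrix().round(3).tolist())
c=s['tcp_pos'][:2];T=R.from_quat(s['tool_rot'])
for n in('wrist','scene'):
    d=snap(n,n+'4');p=cloud(d).reshape(-1,3)
    l=T.inv().apply(p-s['tcp_pos'])
    q=l[(np.hypot(l[:,0],l[:,1])<.045)&(l[:,2]>.02)&(p[:,2]>.07)]
    print(n,len(q))
    for z0 in np.arange(.02,.2,.015):
        k=q[(q[:,2]>=z0)&(q[:,2]<z0+.015)]
        if len(k):print(z0.round(3),len(k),k.min(0).round(4),k.max(0).round(4))
```

```text
[ 0.49113787 -0.18421455  0.30638891] [-0.34475323  0.30402293 -1.97630531] 3.2767296446348837 0.6358721006240123 [[-0.962, 0.274, 0.004], [0.274, 0.962, -0.002], [-0.004, -0.001, -1.0]]
wrist 2628
0.02 307 [-0.0054 -0.0235  0.02  ] [0.0071 0.026  0.035 ]
0.035 389 [-0.0054 -0.0211  0.035 ] [0.0058 0.0242 0.05  ]
0.05 657 [-0.0068 -0.018   0.05  ] [0.0057 0.0202 0.065 ]
0.065 367 [-0.0074 -0.0099  0.065 ] [0.0082 0.0107 0.08  ]
0.08 304 [-0.005  -0.0219  0.08  ] [0.0057 0.024  0.0948]
0.095 119 [-0.0034 -0.0241  0.095 ] [0.0058 0.026  0.11  ]
0.11 113 [-0.004  -0.0257  0.1101] [0.0057 0.0279 0.1247]
0.125 282 [-0.0109 -0.025   0.1257] [0.0112 0.0265 0.1397]
0.14 26 [ 0.0106 -0.0199  0.1403] [0.0112 0.0218 0.1509]
0.17 51 [-0.0332 -0.0358  0.1719] [-0.0257 -0.0288  0.1843]
0.185 11 [-0.0263 -0.0356  0.1853] [-0.0258 -0.0332  0.198 ]
0.2 2 [-0.0261 -0.0352  0.2027] [-0.026  -0.0349  0.2059]
scene 387
0.02 36 [-0.0046 -0.0259  0.02  ] [0.0083 0.0235 0.0343]
0.035 41 [-0.0042 -0.0229  0.0352] [0.0079 0.023  0.0498]
0.05 48 [-0.0038 -0.0165  0.0503] [0.0078 0.0194 0.0649]
0.065 46 [-0.0069 -0.013   0.0651] [0.0097 0.0117 0.0799]
0.08 34 [-0.0015 -0.0235  0.0801] [0.0077 0.0207 0.0944]
0.095 28 [-0.0022 -0.025   0.0956] [0.0077 0.0251 0.1089]
0.11 30 [-0.0036 -0.0265  0.1104] [0.0082 0.0274 0.1244]
0.125 43 [-0.0108 -0.0263  0.126 ] [0.0126 0.0271 0.14  ]
0.14 49 [-0.0122 -0.0217  0.1401] [0.0132 0.0218 0.1542]
0.17 8 [-0.0316 -0.0371  0.1722] [-0.0242 -0.0305  0.1839]
0.185 6 [-0.0281 -0.0359  0.1853] [-0.0255 -0.0329  0.1995]
0.2 9 [-0.0272 -0.0374  0.2019] [-0.0239 -0.0308  0.2135]
```

>>> drive_tool(plan=[[0,0,-0.01,0,0,0,0.27],[0.003,0.015,-0.01,0,0,0,0.27],[0.006,0.028,0,0,0,0,0.27],[0.006,0.028,0,0,0,0,0.27],[0.006,0.028,0,0,0,0,0.27],[0.006,0.028,0,0,0,0,0.27],[0.006,0.028,0,0,0,0,0.27],[0.006,0.028,0,0,0,0,0.27],[0.006,0.028,0,0,0,0,0.27],[0.006,0.028,0,0,0,0,0.27]])

```text
t: 7.0
tcp_pos: [0.5064, 0.0623, 0.3249]
tool_rot: [0.138, 0.99, 0.0, -0.0]
force: [0.5, -0.6, -1.2]
finger_gap: 0.637
gripper_force: 3.2
```

>>> drive_tool(plan=[[0.006,0.028,0,0,0,0,0.27],[0.006,0.028,0,0,0,0,0.27],[0.006,0.028,0,0,0,0,0.27],[0.006,0.028,0,0,0,0,0.27],[0.006,0.02,0,0,0,0,0.27],[0.003,0.006,0,0,0,-2.5,0.27],[0,0,0,0,0,-2.4,0.27],[0,0,0,0,0,0,0.27],[0,0,0,0,0,0,0.27]])

```text
t: 7.9
tcp_pos: [0.5126, 0.2024, 0.3246]
tool_rot: [0.096, 0.995, 0.0, -0.0]
force: [-0.1, 0.3, -0.4]
finger_gap: 0.636
gripper_force: 3.3
```

```bash
cat > chk.py <<'E'
from h import *
s=manip.sense();T=R.from_quat(s['tool_rot'])
d=snap('wrist','w5');p=cloud(d).reshape(-1,3);l=T.inv().apply(p-s['tcp_pos'])
q=l[(np.hypot(l[:,0],l[:,1])<.035)&(l[:,2]>.12)&(l[:,2]<.165)]
for z0 in np.arange(.12,.165,.005):
    k=q[(q[:,2]>=z0)&(q[:,2]<z0+.005)]
    if len(k):print('tips',z0.round(3),len(k),k.min(0).round(4),k.max(0).round(4))
r=p[abs(p[:,2]-.1)<.006];r=r[np.hypot(r[:,0]-.52,r[:,1]-.196)<.08]
if len(r)>9:print('rim',len(r),cv2.minEnclosingCircle(r[:,:2].astype(np.float32)))
n=p[(np.hypot(p[:,0]-.516,p[:,1]-.199)<.025)&(p[:,2]>.0215)&(p[:,2]<.034)]
if len(n)>9:print('nut',len(n),cv2.minEnclosingCircle(n[:,:2].astype(np.float32)),n.min(0),n.max(0))
delta([.5156,.1991,.171],np.radians(79))
E
python3 chk.py
```

```text
tips 0.12 36 [-0.0011 -0.0253  0.1201] [0.0064 0.0271 0.125 ]
tips 0.125 30 [-0.0033 -0.0256  0.1254] [0.0065 0.0263 0.1296]
tips 0.13 41 [-0.0038 -0.0252  0.1302] [0.0104 0.026  0.135 ]
tips 0.135 202 [-0.0097 -0.0248  0.1351] [0.0121 0.0254 0.1397]
tips 0.14 13 [ 0.     -0.0203  0.1402] [0.0119 0.0249 0.1442]
tips 0.145 19 [-0.0025 -0.0208  0.1451] [0.0121 0.0221 0.1499]
tips 0.15 9 [ 0.0065 -0.0209  0.15  ] [0.012  0.0218 0.1536]
rim 5707 ((0.5213428735733032, 0.19793780148029327), 0.06890784204006195)
nut 209 ((0.5159294605255127, 0.19870634377002716), 0.013639369048178196) [0.50258623 0.18645582 0.02177572] [0.52924504 0.21159266 0.02915642]
tcp [0.5127 0.2021 0.3245] shift(tool) [-0.0034 -0.0024  0.1535] rotvec deg [ 0.01 -0.   -0.05] t 7.95 gap 0.6306063637078436 F [ 0.4 -0.2 -1.1] 3.2591572031378746
```

View pics/w5.png

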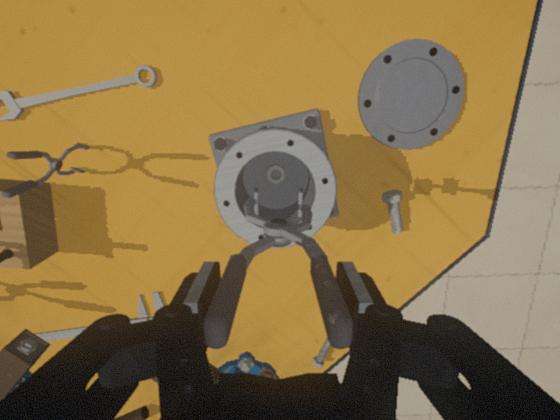

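The picture shows the jaws over the bore and the nut at (276,175). It measures (0.516, 0.199), in agreement with before. I'll trim and go down.

>>> drive_tool(plan=[[-0.002,-0.0015,0,0,0,0,0.27],[-0.0025,-0.0015,0.01,0,0,0,0.27],[0,0,0.018,0,0,0,0.27],[0,0,0.02,0,0,0,0.27],[0,0,0.02,0,0,0,0.27],[0,0,0.02,0,0,0,0.27],[0,0,0.018,0,0,0,0.27],[0,0,0.014,0,0,0,0.27],[0,0,0,0,0,0,0.27],[0,0,0,0,0,0,0.27]])

```text
t: 8.95
tcp_pos: [0.5169, 0.1977, 0.2039]
tool_rot: [0.096, 0.995, -0.0, -0.0]
force: [0.1, -0.2, -1.2]
finger_gap: 0.636
gripper_force: 3.2
```

```bash
python3 chk.py
```

```text
tips 0.12 30 [-0.0047 -0.0253  0.1202] [0.0045 0.0268 0.125 ]
tips 0.125 35 [-0.0039 -0.0248  0.125 ] [0.0045 0.0262 0.1299]
tips 0.13 33 [-0.0052 -0.0252  0.1301] [0.0047 0.0266 0.135 ]
tips 0.135 201 [-0.0114 -0.025   0.1352] [0.0101 0.0262 0.14  ]
tips 0.14 19 [ 1.000e-04 -1.950e-02  1.402e-01] [0.01   0.0216 0.1448]
tips 0.145 12 [-0.0014 -0.0208  0.1457] [0.0098 0.0218 0.1498]
tips 0.15 12 [-0.0045 -0.0208  0.1501] [0.0098 0.0222 0.1526]
rim 12704 ((0.5211858749389648, 0.19794121384620667), 0.06894971430301666)
nut 380 ((0.5152721405029297, 0.19897547364234924), 0.013515857979655266) [0.50248254 0.1863298  0.02158847] [0.52859059 0.21162609 0.02839733]
tcp [0.5174 0.1978 0.2046] shift(tool) [0.0021 0.0009 0.0336] rotvec deg [ 0.02  0.05 -0.04] t 9.0 gap 0.6311736356866565 F [ 1.2 -0.9 -1.7] 3.207443431019783
```

>>> drive_tool(plan=[[0.0018,0.0008,0.01,0,0,0,0.27],[0,0,0.01,0,0,0,0.27],[0,0,0.008,0,0,0,0.27],[0,0,0.005,0,0,0,0.27],[0,0,0,0,0,0,0.27],[0,0,0,0,0,0,0.27]])

```text
t: 9.6
tcp_pos: [0.5153, 0.1991, 0.1712]
tool_rot: [0.096, 0.995, -0.0, -0.0]
force: [0.4, 0.7, -1.3]
finger_gap: 0.64
gripper_force: 3.3
```

```bash
python3 chk.py
```

```text
tips 0.12 34 [-0.0018 -0.0258  0.1202] [0.0053 0.0268 0.125 ]
tips 0.125 35 [-0.0042 -0.0251  0.1251] [0.0054 0.0261 0.1296]
tips 0.13 33 [-0.0087 -0.0246  0.1305] [0.0055 0.0265 0.135 ]
tips 0.135 207 [-0.0106 -0.0248  0.135 ] [0.0108 0.0262 0.1399]
tips 0.14 265 [-0.0128 -0.0195  0.14  ] [0.0116 0.0214 0.145 ]
tips 0.145 239 [-0.0135 -0.0205  0.145 ] [0.013  0.0218 0.15  ]
tips 0.15 74 [-0.0079 -0.0209  0.15  ] [0.0131 0.0222 0.1549]
tips 0.155 2086 [-0.0317 -0.0349  0.155 ] [0.0221 0.0345 0.1599]
tips 0.16 1 [0.0068 0.0172 0.16  ] [0.0068 0.0172 0.16  ]
rim 15365 ((0.5213801264762878, 0.1979481428861618), 0.06885465234518051)
nut 559 ((0.5134571194648743, 0.19969862699508667), 0.024791475385427475) [0.50115083 0.17621773 0.0215446 ] [0.52931668 0.22317954 0.03399971]
tcp [0.5155 0.1992 0.1714] shift(tool) [-0.0002 -0.0001  0.0004] rotvec deg [ 0.01  0.02 -0.01] t 9.65 gap 0.6338247313413291 F [-0.5 -0.1 -2.3] 3.2569127529859543
```

>>> drive_tool(plan=[[0,0,0,0,0,0,0.2],[0,0,0,0,0,0,0.14],[0,0,0,0,0,0,0.08],[0,0,0,0,0,0,0.04],[0,0,0,0,0,0,0.04],[0,0,0,0,0,0,0.04]], newtons=22)

```text
t: 10.25
tcp_pos: [0.5157, 0.1992, 0.172]
tool_rot: [0.096, 0.995, 0.0, 0.001]
force: [-0.9, 0.0, 4.3]
finger_gap: 0.524
gripper_force: 8.3
```

```bash
python3 chk.py|grep tips
```

```text
tips 0.12 32 [-0.0039 -0.0239  0.1201] [0.0058 0.0253 0.1249]
tips 0.125 34 [-0.0042 -0.0225  0.1251] [0.0058 0.0253 0.1299]
tips 0.13 39 [-0.0038 -0.0228  0.13  ] [0.0057 0.0235 0.1347]
tips 0.135 72 [-0.0086 -0.0217  0.1355] [0.0109 0.0229 0.14  ]
tips 0.14 253 [-0.0111 -0.0214  0.14  ] [0.0122 0.0226 0.145 ]
tips 0.145 423 [-0.0129 -0.0163  0.145 ] [0.0139 0.0175 0.1499]
tips 0.15 70 [-0.0076 -0.0166  0.15  ] [0.0138 0.0177 0.155 ]
tips 0.155 2033 [-0.0315 -0.0345  0.155 ] [0.0236 0.0346 0.16  ]
tips 0.16 30 [-0.0297 -0.0308  0.16  ] [0.0204 0.0337 0.1607]
```

The tips are touching the floor lightly, so I'll raise 2.5 mm and close fully.

>>> drive_tool(plan=[[0,0,-0.0025,0,0,0,0.04],[0,0,-0.0005,0,0,0,0],[0,0,-0.0005,0,0,0,-0.06],[0,0,0,0,0,0,-0.12],[0,0,0,0,0,0,-0.2],[0,0,0,0,0,0,-0.3],[0,0,0,0,0,0,-0.3],[0,0,0,0,0,0,-0.3],[0,0,0,0,0,0,-0.3]], newtons=24)

```text
t: 11.2
tcp_pos: [0.5152, 0.1991, 0.1748]
tool_rot: [0.096, 0.995, 0.0, -0.0]
force: [-1.3, -0.3, -1.9]
finger_gap: 0.463
gripper_force: 25.7
```

```bash
python3 chk.py
```

```text
tips 0.12 30 [-0.0025 -0.0221  0.1201] [0.0054 0.0233 0.125 ]
tips 0.125 43 [-0.0051 -0.0225  0.1251] [0.0054 0.0237 0.1299]
tips 0.13 32 [-0.0046 -0.0205  0.1305] [0.0055 0.0217 0.135 ]
tips 0.135 35 [-0.0053 -0.0199  0.1351] [0.0053 0.0213 0.1398]
tips 0.14 231 [-0.0107 -0.0202  0.1401] [0.011  0.0206 0.145 ]
tips 0.145 414 [-0.0134 -0.0188  0.1451] [0.0121 0.0156 0.1499]
tips 0.15 71 [-0.0139 -0.0138  0.15  ] [0.0123 0.015  0.155 ]
tips 0.155 132 [-0.0277 -0.0322  0.1551] [0.0223 0.0334 0.16  ]
tips 0.16 1932 [-0.0323 -0.0347  0.16  ] [0.0222 0.0349 0.1638]
rim 14658 ((0.5212132334709167, 0.19804370403289795), 0.0689307451248169)
nut 693 ((0.513283371925354, 0.20006999373435974), 0.020353777334094048) [0.50179006 0.18094467 0.02150567] [0.52862286 0.21919531 0.03397337]
tcp [0.5152 0.1991 0.1748] shift(tool) [-0.0004  0.0001  0.0038] rotvec deg [-0.   -0.01 -0.02] t 11.25 gap 0.4673784527297926 F [-1.   0.2 -2.3] 25.679920435650274
```

View pics/w5.png

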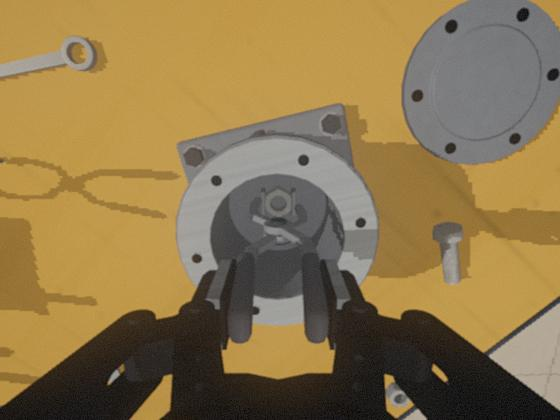

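The picture shows the nut between the jaws at (279,203). The gap of 39 mm matches the nut's width, with a 26 N squeeze. I'll lift.

>>> drive_tool(plan=[[0,0,-0.003,0,0,0,-0.3],[0,0,-0.006,0,0,0,-0.3],[0,0,-0.01,0,0,0,-0.3],[0,0,-0.015,0,0,0,-0.3],[0,0,-0.018,0,0,0,-0.3],[0,0,-0.02,0,0,0,-0.3],[0,0,-0.02,0,0,0,-0.3],[0,0,-0.02,0,0,0,-0.3],[0,0,-0.018,0,0,0,-0.3],[0,0,-0.012,0,0,0,-0.3]])

```text
t: 12.25
tcp_pos: [0.5156, 0.1992, 0.3192]
tool_rot: [0.096, 0.995, 0.0, 0.002]
force: [0.6, -0.2, -2.1]
finger_gap: 0.462
gripper_force: 25.7
```

>>> drive_tool(plan=[[0,0,-0.006,0,0,0,-0.3],[0,0,0,0,0,0,-0.3],[0,0,0,0,0,0,-0.3]])

```text
t: 12.55
tcp_pos: [0.5147, 0.199, 0.3221]
tool_rot: [0.096, 0.995, -0.0, -0.001]
force: [1.1, 0.1, -1.6]
finger_gap: 0.462
gripper_force: 25.7
```

```bash
python3 chk.py
```

```text
tips 0.12 35 [-0.0024 -0.0223  0.1204] [0.0051 0.0235 0.1246]
tips 0.125 40 [-0.0055 -0.0216  0.1258] [0.0051 0.0231 0.13  ]
tips 0.13 30 [-0.0042 -0.0211  0.1301] [0.0054 0.0217 0.1348]
tips 0.135 36 [-0.0052 -0.0199  0.135 ] [0.0052 0.0214 0.1399]
tips 0.14 231 [-0.0107 -0.0196  0.1403] [0.0106 0.0207 0.145 ]
tips 0.145 417 [-0.0136 -0.018   0.1454] [0.012  0.0201 0.15  ]
tips 0.15 74 [-0.009  -0.0139  0.15  ] [0.0122 0.015  0.1549]
tips 0.155 54 [-0.011  -0.0141  0.155 ] [0.012  0.0152 0.1598]
tips 0.16 7 [-0.009  -0.0045  0.1601] [0.0104 0.0065 0.1625]
rim 5971 ((0.5211854577064514, 0.19786237180233002), 0.06888081133365631)
tcp [0.5146 0.199  0.3218] shift(tool) [-0.0013  0.0004  0.1508] rotvec deg [-0.04 -0.12 -0.02] t 12.6 gap 0.4638076204004838 F [ 0.3 -1.  -2. ] 25.668612936133286
```

View pics/w5.png

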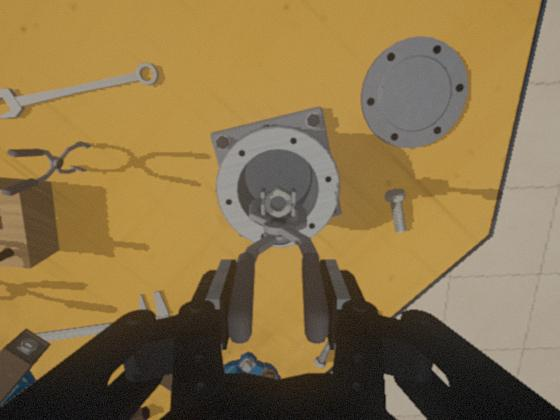

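The picture shows the nut held in the jaws at (278,203) above the rim, its underside at about 0.16 m. I'll carry it 140 mm aside.

>>> drive_tool(plan=[[0,-0.008,0,0,0,0,-0.3],[0,-0.016,0,0,0,0,-0.3],[0,-0.022,0,0,0,0,-0.3],[0,-0.025,0,0,0,0,-0.3],[0,-0.025,0,0,0,0,-0.3],[0,-0.022,0,0,0,0,-0.3],[0,-0.015,0,0,0,0,-0.3],[0,-0.007,0,0,0,0,-0.3],[0,0,0,0,0,0,-0.3],[0,0,0,0,0,0,-0.3]])

```text
t: 13.6
tcp_pos: [0.4884, 0.0617, 0.3228]
tool_rot: [0.096, 0.995, 0.0, -0.0]
force: [-0.3, -0.9, -1.5]
finger_gap: 0.46
gripper_force: 25.7
```

>>> drive_tool(plan=[[0,0,0,0,0,0,-0.3],[0,0,0,0,0,0,-0.3],[0,0,0,0,0,0,-0.3],[0,0,0,0,0,0,-0.3],[0,0,0,0,0,0,-0.3]])

```text
t: 14.1
tcp_pos: [0.4885, 0.0619, 0.3228]
tool_rot: [0.096, 0.995, 0.0, 0.0]
force: [0.1, -0.3, -2.7]
finger_gap: 0.464
gripper_force: 25.7
```

```bash
python3 chk.py
python3 - <<'E'
from h import *
d=snap('wrist');p=cloud(d).reshape(-1,3);s=manip.sense()
q=p[(np.hypot(*(p[:,:2]-s['tcp_pos'][:2]).T)<.012)&(p[:,2]>.14)&(p[:,2]<.185)];print(len(q),q.mean(0),np.hypot(*(q.mean(0)[:2]-[.5213,.1979])))
E
```

```text
tips 0.12 29 [-0.0022 -0.0223  0.1201] [0.0053 0.0236 0.1247]
tips 0.125 42 [-0.0055 -0.0216  0.1251] [0.0054 0.0229 0.13  ]
tips 0.13 31 [-0.0042 -0.0204  0.1305] [0.0053 0.0217 0.1348]
tips 0.135 35 [-0.0053 -0.02    0.135 ] [0.0053 0.022  0.14  ]
tips 0.14 232 [-0.0108 -0.0195  0.1401] [0.0108 0.0206 0.1449]
tips 0.145 414 [-0.0135 -0.0189  0.1452] [0.012  0.0174 0.15  ]
tips 0.15 76 [-0.0138 -0.014   0.15  ] [0.0123 0.0149 0.1549]
tips 0.155 65 [-0.0109 -0.0134  0.1551] [0.0123 0.0152 0.16  ]
tips 0.16 7 [-0.0087 -0.0026  0.16  ] [0.0105 0.0065 0.1617]
rim 6968 ((0.5214154124259949, 0.19769565761089325), 0.06915143877267838)
tcp [0.4885 0.0619 0.3228] shift(tool) [-0.0005  0.1399  0.1518] rotvec deg [-0.   -0.    0.01] t 14.15 gap 0.4638861650228032 F [-0.4 -0.2 -2.5] 25.65832141932333
476 [0.48797401 0.06167528 0.17329606] 0.140241921917327
```

The nut is still in the jaws, 140 mm from the bore's axis, with its top at 0.174 m. Handing in.

```bash
python3 -c "
from station import manip
print(manip.sign_off())"
```

```text
the job is handed in; nothing more can be done
None
```

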